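# Set the guard key in the tube mixer's interlock switch

## Robot

A 6-joint arm with a two-finger parallel gripper is mounted at the origin on the work surface. World frame = base frame: x ahead of the robot, y to its left, z up, the work surface at z = 0. Lengths are in m, angles in rad, forces in N, time in s.
With the tool pointing down it reaches from about 0.375 to 0.9 m from the base axis. Payload 3.1 kg.
Tool frame: the origin (TCP) lies on the front face of the gripper's body, between the roots of the fingers; the fingertips stand 70 mm ahead of it and the grasp point (between the pads) lies 51 mm ahead of it; z points along the fingers, y is the line along which they close (so a half turn about z gives the same grasp; the last joint's range is limited). The gripper opens to 87 mm and grips with 3 to 60 N. Pads are 19 mm wide; open, the fingers measure 117 mm over their backs; the gripper's body (75 mm by 190 mm) begins 51 mm behind the grasp point.
Start: joints at [1.139, 0.527, 1.433, -0, 1.181, -0.178], TCP at [0.156, 0.605, 0.292] pointing down, gripper open.
Joint ranges: [-3.08, 3.08], [-0.75, 2.2], [0.22, 2.44], [-1.43, 4.57], [0, 2.65], [-2.85, 2.85]. Speed limits (rad/s): [2.79, 2.79, 3.14, 3.14, 3.14, 3.14].

## Interface

Orientations are given as a unit quaternion [x, y, z, w].
In Python, from rig import robot, cams, ticket gives the robot as it stands. The module is installed in compiled form; this text tells all that it offers.
- The arm moves only by the shell command python3 -m crank 'ROWS' [FORCE]. ROWS is JSON, a list of rows, each a list of 7 numbers: the shift along the tool's x, y, z in cm, then the turn, a rotation vector about the tool's x, y, z in rad, then the closure, from 0 (fully open) to 1 (shut). A call has 1 to 5 rows; each row shifts and turns the commanded pose from where the row before left it, along the tool's axes as they then stand; what a row does not reach is not made up. A row lasts 1/8 s, in which the tool goes at most 62.5 mm and 10.7 degrees, less where a joint would pass 70% of its speed; a pose out of reach is approached as far as the arm can. A call is refused whole if a number of a shift passes 6.25 or a number of a turn 0.188, either way. A call with a gripper value outside its range is refused whole. The fingers move at their own pace and stop on an object; FORCE is the grip in N (left out, the last holds). Time passes only in rows, so rows that do not move let the fingers close. It gives the time, the measured TCP pose, the force, the opening and the grip force at its end, in the units of the state.
- robot.get_obs(): the state, without advancing time (a new reading comes with each control period).
- cams.camera(name): name is "side" or "top"; returns the picture (420x560x3 uint8, red, green, blue); there is no depth.
- cams.camera_info(name): a dict with "intrinsics" (3x3 intrinsics, pixels), "pose" (4x4, takes a point from camera to world coordinates). Camera axes: x right, y down, z forward; pixel columns grow to the right and rows downward; lengths in m; the calibration is good to about 2 mm. A picture is of the moment at which its call begins. camera_info takes no time and is no camera call.
- ticket.hand_in(): hands the job in; it is judged then, once.
The state is a dict: "time": time; "q": joint angles; "joint_velocities": joint speeds; "joint_torque": joint torques, N m; "position": TCP position; "tool_rot": TCP orientation; "ft_force": force on the tool from outside, world axes, zero at the start; "moment": the same for the moment, N m; "grip_width": finger opening in m; "grip_force": force on a finger pad.
Only numpy, scipy, OpenCV 4.12 (cv2) and the standard library are available. Lean on these libraries where they do the work, as an engineer would, in place of code of your own. Each camera call takes 0.05 s, during which the arm holds its last target. There are 200 camera calls.

## Task

The hood of the tube roller mixer is closed; now make its safety interlock. Draw the yellow-handled key straight up out of the turquoise stand, put its flat tongue into the red-rimmed slot of the black switch on the mixer, and lower it in your grip until the flange rests flat on the rim; do not drop it in. Then let go of it, and leave the blue key and the rack of blood tubes where they are.

Things in the scene. Friction and masses are not known exactly. Their poses are not given: they have to be found in the camera images.
- yellow_key: Yellow key, upright and free to lift in a well of the 60 mm high turquoise stand. Steel tongue 5 (x) x 24 (y) mm, 45 long, pointing down; above it a flange 40 (x) x 60 (y) x 6 mm; on that a grip block 16 (x) x 40 (y) mm, 45 high. Origin: centre of the flange's underside (tongue tip 45 below, flange top 6 above, grip top 51 above). z up; a half turn about z is the same. 0.12 kg.
- slot (a point): Centre of the slot mouth, level with the red rim (125 mm above bench) of the black switch, 46 x 66 mm, on a fixed pale blue mixer. z up, slot long along y. Mouth 29 (x) x 50 (y) mm, funnels in 17 mm to a throat 11 x 32, 55 deep in all; no spring or latch. Key home: flange on rim, its origin at this height. Clear hood starts 45 mm to +x, 15 mm below the rim.
- blue_key: Bystander: blue key of the same shape, size and origin as the yellow one, upright in the stand's other well, 92 mm away along key y, on either side of the yellow one.
- tube_rack: Bystander: loose turquoise rack full of clear tubes with dark contents, some red-capped; 78 (x) x 200 (y) mm, 68 mm high, tubes up to 100 mm. Origin at the centre of its underside.

How it is judged:
On the way, in this order (a step that is already met when the one before it is completed fails the run):
1. the yellow key is drawn out of the stand, held by the fingers (distance of yellow_key from where it was at the start of the episode above 0.05 m and contact force between the fingers and yellow_key above 0.5 N), for 0.1 s.
2. the yellow key is lowered into the slot while held, to within 12 mm of home (z of yellow_key in the frame of slot below 0.012 m and horizontal distance between yellow_key and slot below 0.012 m and angle between the y axis of yellow_key and the y axis of slot, either way round below 0.3 rad and contact force between the fingers and yellow_key above 0.5 N), for 0.05 s.
At the end, for the whole second after the job is handed in: Yellow key in the slot, flange on the rim (origin within 5 mm of its height, 12 mm of the slot centre, 17 degrees of its direction, tilt under 7 degrees), released, at rest; blue key within 30 mm and tube rack within 40 mm of their starts (z of yellow_key in the frame of slot between -0.006 and 0.005 m and horizontal distance between yellow_key and slot below 0.012 m and angle between the y axis of yellow_key and the y axis of slot, either way round below 0.3 rad and angle between yellow_key's own z axis and vertical below 0.12 rad and linear speed of yellow_key below 0.03 m/s and contact force between the fingers and yellow_key below 0.1 N and distance of blue_key from where it was at the start of the episode below 0.03 m and distance of tube_rack from where it was at the start of the episode below 0.04 m); the robot touches nothing.
It fails at once if the blue key is lifted or moved by more than 30 mm (distance of blue_key from where it was at the start of the episode above 0.03 m).
It fails at once if the tube rack is pushed by more than 40 mm (distance of tube_rack from where it was at the start of the episode above 0.04 m).
It fails at once if the tube rack is tipped (angle between tube_rack's own z axis and vertical above 0.3 rad).
It also fails if it takes over 38 s, if anything falls off the work surface, if the arm or the gripper's body presses on something with over 40 N, if the wrist force passes 120 N, or if a joint passes its speed limit or range.

## Working session

There is one attempt and no reset: what is moved stays moved. The work goes in short steps, Python scripts to look and compute and a shell command to move; the robot and the scene stay as the last step left them, time stands still between calls to the robot, and variables do not carry over. Pictures are saved under pics/ and viewed, at most 10 in all, crops included, and the job is handed in when it is done.

```bash
mkdir -p pics
python3 - <<'E'
from rig import robot,cams
import cv2,numpy as np
np.set_printoptions(precision=4,suppress=True)
for n in("top","side"):
    cv2.imwrite(f"pics/{n}0.png",cams.camera(n)[:,:,::-1])
    i=cams.camera_info(n);print(n,np.array(i["intrinsics"]),np.array(i["pose"]))
o=robot.get_obs();print(o)
E
```

```text
top [[415.5353   0.     288.7132]
 [  0.     415.5353 210.6686]
 [  0.       0.       1.    ]] [[ 0.0234 -0.9863  0.1633  0.4268]
 [-0.9996 -0.0257 -0.012   0.0912]
 [ 0.016  -0.163  -0.9865  0.9145]
 [ 0.      0.      0.      1.    ]]
side [[497.0731   0.     286.3173]
 [  0.     497.0731 208.485 ]
 [  0.       0.       1.    ]] [[ 0.7774 -0.45    0.4394  0.1903]
 [-0.6289 -0.5682  0.5307 -0.3465]
 [ 0.0109 -0.6889 -0.7248  0.7191]
 [ 0.      0.      0.      1.    ]]
{'time': 0.1, 'q': array([ 1.1395,  0.5283,  1.4338, -0.    ,  1.1814, -0.1785]), 'joint_velocities': array([-0.0007, -0.0018, -0.0049,  0.0003, -0.0012, -0.0026]), 'joint_torque': array([  0.    , -44.0984, -17.715 ,   0.0635,   0.0534,  -0.    ]), 'position': array([0.1561, 0.6047, 0.2914]), 'tool_rot': array([ 0.126 ,  0.992 , -0.0009, -0.0003]), 'ft_force': array([ 0.553 ,  0.5757, -0.1601]), 'moment': array([ 0.0244, -0.0065, -0.0133]), 'grip_force': 0.0, 'grip_width': 0.08674749764736148}
```

View pics/top0.png

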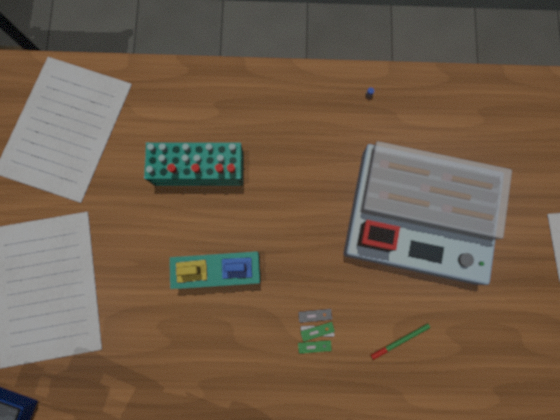

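View pics/side0.png

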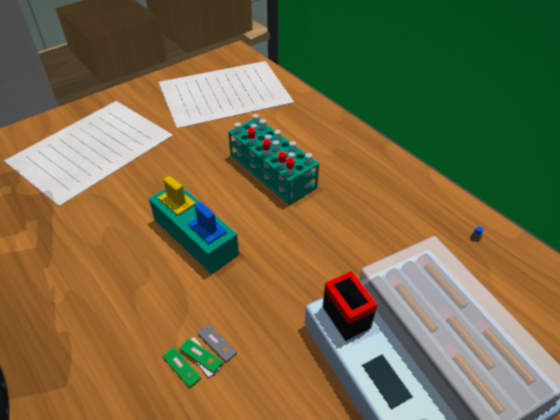

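The top view shows the yellow key at about (190,270), the blue key at (236,268), the switch at (380,236) and the rack at (195,163). In the side view, yellow is at (176,195) and the switch rim at (350,296). I'll enlarge these next.

Run:
```python
import cv2,numpy as np
t=cv2.imread("pics/top0.png");s=cv2.imread("pics/side0.png")
def c(i,x,y,w,h,k):return cv2.resize(i[y:y+h,x:x+w],None,fx=k,fy=k,interpolation=cv2.INTER_CUBIC)
k=8
A=c(t,165,250,50,37,k);B=c(t,355,215,50,37,k);C=c(s,150,172,50,37,k);D=c(s,318,268,62,46,1)
D=cv2.resize(s[266:312,318:380],(400,296),interpolation=cv2.INTER_CUBIC)
cv2.imwrite("pics/crop.png",np.vstack([np.hstack([A,B]),np.hstack([C,D])]))
```

```text
(no output)
```

View pics/crop.png

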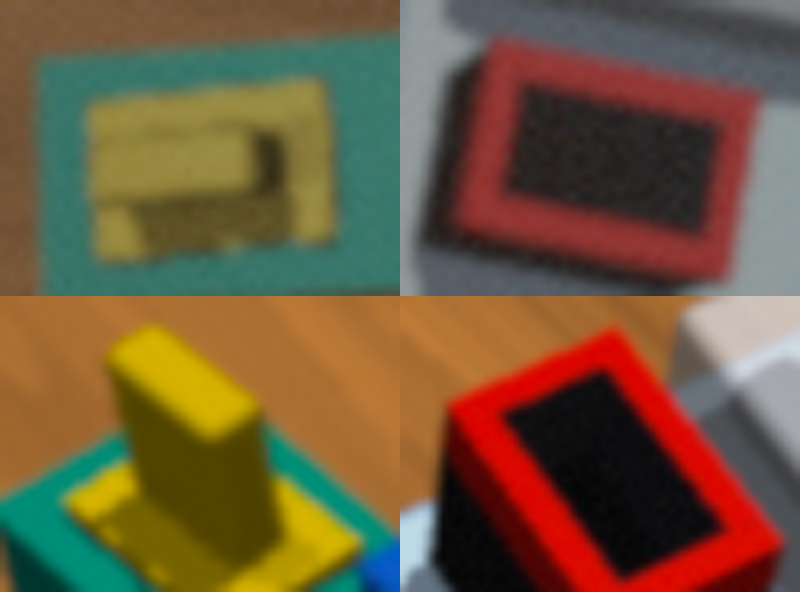

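Crop positions read: yellow flange corners, grip-top corners, red rim corners and mouth corners. Next I project each onto its known height.

```bash
cat > h.py <<'E'
from rig import cams
import numpy as np
def proj(n,px,z):
    i=cams.camera_info(n);K=np.array(i["intrinsics"]);T=np.array(i["pose"]);out=[]
    for u,v in px:
        d=T[:3,:3]@np.linalg.solve(K,[u,v,1]);out.append((T[:3,3]+d*(z-T[2,3])/d[2])[:2])
    return np.array(out)
def rep(l,n,pts,off,k,o,z):
    p=(np.array(pts,float)-off+.5)/k-.5+o; w=proj(n,p,z)
    e=np.roll(w,-1,0)-w; a=[round(float(np.degrees(np.arctan2(*(-e[j][::-1]*[-1,-1]).tolist()[::1])))) for j in range(len(e))]
    print(l,"c",w.mean(0).round(4),"len",np.linalg.norm(e,axis=1).round(4),"dir",[float(np.degrees(np.arctan2(x[1],x[0])).round(1)) for x in e])
E
python3 - <<'E'
from h import *
rep("flange t","top",[(88,100),(325,78),(335,240),(95,262)],[0,0],8,[165,250],.066)
rep("grip t","top",[(90,143),(250,130),(252,188),(95,198)],[0,0],8,[165,250],.111)
rep("rim t","top",[(490,38),(760,95),(728,280),(455,232)],[400,0],8,[355,215],.125)
rep("mouth t","top",[(522,82),(720,125),(700,235),(505,190)],[400,0],8,[355,215],.125)
rep("grip s","side",[(105,352),(152,324),(263,402),(210,440)],[0,296],8,[150,172],.111)
rep("mouth s","side",[(500,412),(605,370),(725,530),(622,580)],[400,296],400/62,[318,266],.125)
rep("rim s","side",[(450,408),(618,326),(782,540)],[400,296],400/62,[318,266],.125)
E
```

```text
flange t c [0.4395 0.2749] len [0.0597 0.0406 0.06   0.0405] dir [-83.3, -173.3, 96.5, 6.3]
grip t c [0.4398 0.2745] len [0.0381 0.0137 0.0372 0.0131] dir [-84.0, -174.6, 95.0, 9.1]
rim t c [ 0.5156 -0.0954] len [0.0661 0.0454 0.0658 0.0477] dir [-100.6, 169.1, 81.4, -10.5]
mouth t c [ 0.5163 -0.0963] len [0.0484 0.0271 0.0475 0.0265] dir [-100.9, 168.8, 78.3, -9.3]
grip s c [0.4414 0.2746] len [0.0129 0.0379 0.0156 0.0392] dir [7.2, -80.2, -168.0, 95.9]
mouth s c [ 0.5181 -0.0967] len [0.0272 0.0478 0.0268 0.0492] dir [-13.6, -101.0, 169.4, 79.4]
rim s c [ 0.5275 -0.0879] len [0.0459 0.0646 0.078 ] dir [-8.9, -100.9, 115.2]
```

```bash
cat > plan.py <<'E'
# usage: plan.py x y z yaw_deg(of tool y) n   -> per-row shift (cm) and turn in tool axes, n rows
import sys,numpy as np
from scipy.spatial.transform import Rotation as R
from rig import robot
np.set_printoptions(precision=3,suppress=True)
x,y,z,yaw=map(float,sys.argv[1:5]);n=int(sys.argv[5])
o=robot.get_obs();p=np.array(o["position"]);r=R.from_quat(o["tool_rot"])
c,s=np.cos(np.radians(yaw)),np.sin(np.radians(yaw))
g=R.from_matrix(np.array([[-s,c,0],[c,s,0],[0,0,-1.]]).T.T@np.eye(3)) # columns: x,y,z of tool
assert abs(g.as_matrix()[:,1]-[c,s,0]).max()<1e-6
d=np.array([x,y,z])-p;w=(r.inv()*g).as_rotvec()
print("t",round(o["time"],2),"p",p,"err",d,"turn",w,"F",o["ft_force"],"w",round(o["grip_width"],4))
for i in range(n):
    print((r.inv().apply(d)*100/n).round(2).tolist(),(w/n).round(4).tolist()); r=r*R.from_rotvec(w/n)
E
python3 plan.py .440 .2747 .22 6.5 10
```

```text
t 0.1 p [0.156 0.605 0.291] err [ 0.284 -0.33  -0.071] turn [-0.002  0.001  1.205] F [ 0.553  0.576 -0.16 ] w 0.0867
[-3.57, -2.48, 0.72] [-0.0002, 0.0001, 0.1205]
[-3.85, -2.04, 0.72] [-0.0002, 0.0001, 0.1205]
[-4.06, -1.56, 0.72] [-0.0002, 0.0001, 0.1205]
[-4.22, -1.06, 0.72] [-0.0002, 0.0001, 0.1205]
[-4.32, -0.54, 0.71] [-0.0002, 0.0001, 0.1205]
[-4.35, -0.02, 0.71] [-0.0002, 0.0001, 0.1205]
[-4.32, 0.5, 0.71] [-0.0002, 0.0001, 0.1205]
[-4.23, 1.02, 0.71] [-0.0002, 0.0001, 0.1205]
[-4.08, 1.52, 0.71] [-0.0002, 0.0001, 0.1205]
[-3.87, 2.0, 0.71] [-0.0002, 0.0001, 0.1205]
```

```bash
python3 -m crank '[[-3.57,-2.48,0.72,0,0,0.12,0],[-3.85,-2.04,0.72,0,0,0.12,0],[-4.06,-1.56,0.72,0,0,0.12,0],[-4.22,-1.06,0.72,0,0,0.12,0],[-4.32,-0.54,0.72,0,0,0.12,0]]'
python3 -m crank '[[-4.35,0,0.7,0,0,0.12,0],[-4.32,0.5,0.7,0,0,0.12,0],[-4.23,1.0,0.7,0,0,0.12,0],[-4.08,1.5,0.7,0,0,0.12,0],[-3.87,2,0.7,0,0,0.12,0]]'
python3 -m crank '[[0,0,0,0,0,0,0],[0,0,0,0,0,0,0]]'; python3 plan.py .4403 .2747 .141 6.5 2
```

```text
time: 0.72
position: [0.299, 0.4391, 0.2558]
tool_rot: [0.415, 0.91, -0.0, -0.0]
ft_force: [-0.1, -0.5, -0.3]
grip_width: 0.087
grip_force: 0.0
time: 1.35
position: [0.4414, 0.2747, 0.2208]
tool_rot: [0.666, 0.746, -0.0, -0.0]
ft_force: [0.9, 0.5, -0.1]
grip_width: 0.0874
grip_force: 0.0
time: 1.6
position: [0.4402, 0.2759, 0.221]
tool_rot: [0.664, 0.748, -0.001, -0.0]
ft_force: [0.3, -0.5, -0.2]
grip_width: 0.0867
grip_force: 0.0
t 1.6 p [0.44  0.276 0.221] err [ 0.    -0.001 -0.08 ] turn [-0.001 -0.     0.005] F [ 0.288 -0.481 -0.245] w 0.0867
[-0.06, 0.0, 4.0] [-0.0007, -0.0, 0.0023]
[-0.06, 0.0, 4.0] [-0.0007, -0.0, 0.0023]
```

```bash
python3 -m crank '[[-0.1,0,2.5,0,0,0,0],[0,0,2.5,0,0,0,0],[0,0,2,0,0,0,0],[0,0,1,0,0,0,0],[0,0,0,0,0,0,0]]' 20
python3 -m crank '[[0,0,0,0,0,0,1],[0,0,0,0,0,0,1],[0,0,0,0,0,0,1],[0,0,0,0,0,0,1],[0,0,0,0,0,0,1]]' 20
python3 -m crank '[[0,0,0,0,0,0,1],[0,0,0,0,0,0,1],[0,0,0,0,0,0,1]]'
python3 - <<'E'
from rig import cams
import cv2
cv2.imwrite("pics/side1.png",cv2.resize(cams.camera("side")[120:300,110:350,::-1],(800,600)))
E
```

```text
time: 2.22
position: [0.44, 0.2755, 0.1409]
tool_rot: [0.664, 0.748, -0.001, -0.0]
ft_force: [0.3, -0.7, -0.4]
grip_width: 0.0869
grip_force: 0.0
time: 2.85
position: [0.4409, 0.2749, 0.1413]
tool_rot: [0.664, 0.748, 0.0, 0.0]
ft_force: [0.2, -0.5, 0.1]
grip_width: 0.0445
grip_force: 0.0
time: 3.22
position: [0.4408, 0.2749, 0.1412]
tool_rot: [0.664, 0.748, 0.0, 0.0]
ft_force: [0.7, -0.6, -0.1]
grip_width: 0.0158
grip_force: 20.0
```

View pics/side1.png

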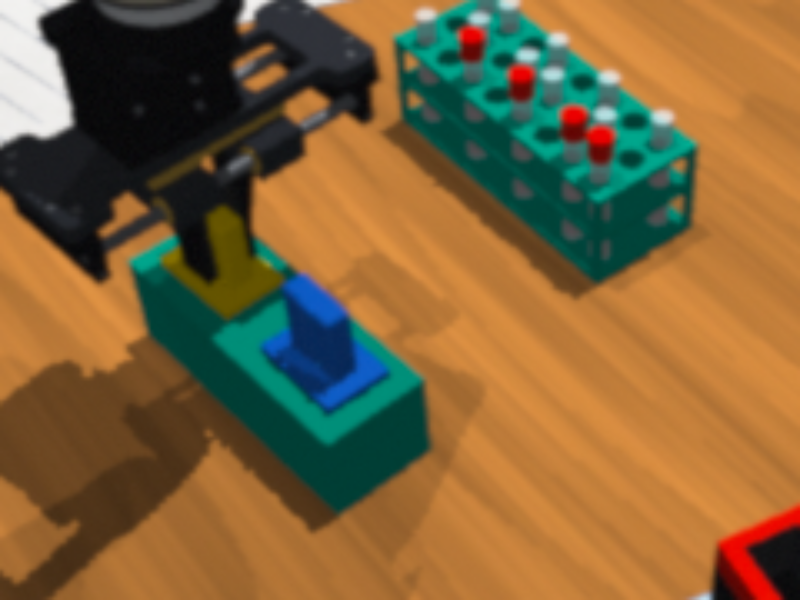

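The fingers hold the yellow grip block (crop about (225,240), opening 15.8 mm) and the blue key is untouched. Lifting straight up.

```bash
python3 -m crank '[[0,0,-1,0,0,0,1],[0,0,-2,0,0,0,1],[0,0,-2.5,0,0,0,1],[0,0,-3,0,0,0,1],[0,0,-3,0,0,0,1]]' 30
python3 -m crank '[[0,0,-2.5,0,0,0,1],[0,0,-2,0,0,0,1],[0,0,0,0,0,0,1]]'
python3 plan.py .517 -.096 .301 -10.4 10
```

```text
time: 3.9
position: [0.4405, 0.2748, 0.2577]
tool_rot: [0.664, 0.748, -0.0, -0.0]
ft_force: [0.3, -0.9, -0.7]
grip_width: 0.0158
grip_force: 30.0
time: 4.28
position: [0.4414, 0.2752, 0.3032]
tool_rot: [0.664, 0.748, 0.002, 0.001]
ft_force: [0.2, 0.2, -1.8]
grip_width: 0.0159
grip_force: 30.0
t 4.28 p [0.441 0.275 0.303] err [ 0.076 -0.371 -0.002] turn [ 0.004 -0.002  0.3  ] F [ 0.199  0.175 -1.83 ] w 0.0159
[-3.78, 0.31, 0.02] [0.0004, -0.0002, 0.03]
[-3.76, 0.43, 0.02] [0.0004, -0.0002, 0.03]
[-3.75, 0.54, 0.02] [0.0004, -0.0002, 0.03]
[-3.73, 0.65, 0.02] [0.0004, -0.0002, 0.03]
[-3.71, 0.76, 0.02] [0.0004, -0.0002, 0.03]
[-3.69, 0.87, 0.02] [0.0004, -0.0002, 0.03]
[-3.66, 0.98, 0.02] [0.0004, -0.0002, 0.03]
[-3.63, 1.09, 0.02] [0.0004, -0.0002, 0.03]
[-3.59, 1.2, 0.02] [0.0004, -0.0002, 0.03]
[-3.56, 1.31, 0.02] [0.0004, -0.0002, 0.03]
```

```bash
python3 -m crank '[[-3.78,0.31,0,0,0,0.03,1],[-3.76,0.43,0,0,0,0.03,1],[-3.75,0.54,0,0,0,0.03,1],[-3.73,0.65,0,0,0,0.03,1],[-3.71,0.76,0,0,0,0.03,1]]'
python3 -m crank '[[-3.69,0.87,0,0,0,0.03,1],[-3.66,0.98,0,0,0,0.03,1],[-3.63,1.1,0,0,0,0.03,1],[-3.6,1.2,0,0,0,0.03,1],[-3.56,1.3,0,0,0,0.03,1]]'
python3 -m crank '[[0,0,0,0,0,0,1],[0,0,0,0,0,0,1]]'; python3 plan.py .517 -.096 .275 -10.4 2
python3 - <<'E'
from rig import cams
import cv2,numpy as np
a=cams.camera("side")[150:345,270:430,::-1];b=cams.camera("top")[175:300,310:450,::-1]
cv2.imwrite("pics/c2.png",np.hstack([cv2.resize(a,(400,488),interpolation=2),cv2.resize(b,(400,357),interpolation=2).repeat(1,0) if 0 else cv2.copyMakeBorder(cv2.resize(b,(400,357),interpolation=2),0,131,0,0,0)]))
E
```

```text
time: 4.9
position: [0.478, 0.0881, 0.3003]
tool_rot: [0.719, 0.695, -0.001, -0.001]
ft_force: [0.7, 0.0, -1.9]
grip_width: 0.0157
grip_force: 30.0
time: 5.52
position: [0.5156, -0.0975, 0.3001]
tool_rot: [0.769, 0.639, -0.001, -0.001]
ft_force: [0.2, 0.3, -0.3]
grip_width: 0.0159
grip_force: 30.0
time: 5.78
position: [0.5153, -0.096, 0.3003]
tool_rot: [0.769, 0.64, -0.0, -0.001]
ft_force: [-0.1, 0.1, -0.1]
grip_width: 0.0158
grip_force: 30.0
t 5.78 p [ 0.515 -0.096  0.3  ] err [ 0.002 -0.    -0.025] turn [-0.003 -0.001 -0.001] F [-0.121  0.103 -0.137] w 0.0158
[0.01, 0.08, 1.27] [-0.0013, -0.0005, -0.0004]
[0.01, 0.08, 1.27] [-0.0013, -0.0005, -0.0004]
```

View pics/c2.png

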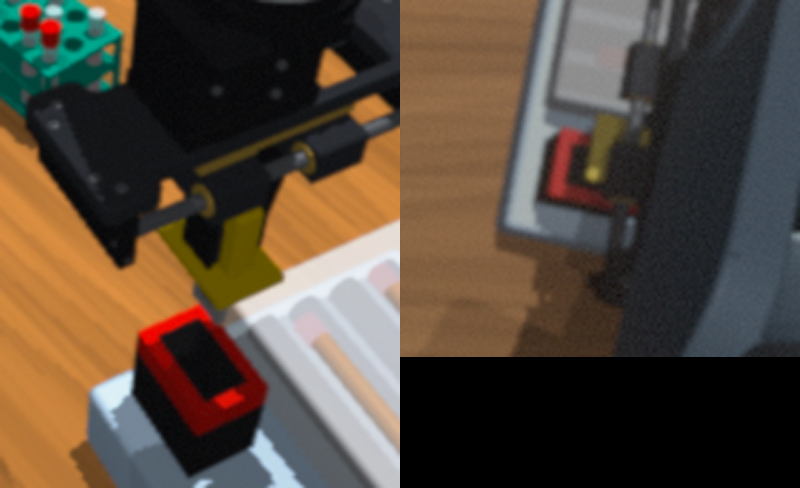

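The key hangs level in the grip, over the slot (flange about (220,285) in the side crop, rim around (200,370)). Lowering it gently.

```bash
python3 -m crank '[[0,0.15,1.5,0,0,0,1],[0,0,1.5,0,0,0,1],[0,0,1,0,0,0,1],[0,0,1,0,0,0,1],[0,0,0,0,0,0,1]]'
python3 -m crank '[[0,0,0.8,0,0,0,1],[0,0,0.8,0,0,0,1],[0,0,0.8,0,0,0,1],[0,0,0,0,0,0,1]]'; python3 plan.py .517 -.096 .209 -10.4 1
```

```text
time: 6.5
position: [0.5172, -0.0966, 0.2502]
tool_rot: [0.768, 0.64, -0.001, -0.001]
ft_force: [-0.4, -0.4, -0.1]
grip_width: 0.0157
grip_force: 30.0
time: 7.0
position: [0.5172, -0.0966, 0.2265]
tool_rot: [0.768, 0.64, -0.0, -0.001]
ft_force: [0.1, -0.3, -0.6]
grip_width: 0.0158
grip_force: 30.0
t 7.0 p [ 0.517 -0.097  0.226] err [-0.     0.001 -0.017] turn [-0.002 -0.    -0.001] F [ 0.088 -0.325 -0.565] w 0.0158
[0.06, -0.03, 1.75] [-0.0018, -0.0004, -0.0005]
```

No contact forces, and the tip is past the throat. Continuing down to the rim.

```bash
python3 -m crank '[[0,0,0.6,0,0,0,1],[0,0,0.6,0,0,0,1],[0,0,0.4,0,0,0,1],[0,0,0.2,0,0,0,1],[0,0,0,0,0,0,1]]'
python3 -m crank '[[0,0,0.1,0,0,0,1],[0,0,0.1,0,0,0,1],[0,0,0,0,0,0,1]]'
```

```text
time: 7.62
position: [0.5177, -0.0968, 0.2091]
tool_rot: [0.768, 0.64, -0.0, -0.0]
ft_force: [0.2, -1.0, -2.0]
grip_width: 0.0157
grip_force: 30.0
time: 8.0
position: [0.5176, -0.0968, 0.2072]
tool_rot: [0.768, 0.64, -0.0, -0.0]
ft_force: [0.4, 0.0, -1.2]
grip_width: 0.0158
grip_force: 30.0
```

```bash
python3 -m crank '[[0,0,0.1,0,0,0,1],[0,0,0,0,0,0,1]]'; python3 -m crank '[[0,0,0.1,0,0,0,1],[0,0,0,0,0,0,1]]'
```

```text
time: 8.25
position: [0.5177, -0.0967, 0.2062]
tool_rot: [0.768, 0.64, -0.0, -0.0]
ft_force: [-0.1, 0.6, -1.2]
grip_width: 0.0162
grip_force: 30.0
time: 8.5
position: [0.5177, -0.0968, 0.2062]
tool_rot: [0.768, 0.64, 0.0, 0.0]
ft_force: [-0.9, 0.1, 5.6]
grip_width: 0.016
grip_force: 30.0
```

The 5.6 N upward force says the flange is on the rim at the expected height. Releasing.

```bash
python3 -m crank '[[0,0,0,0,0,0,0.5],[0,0,0,0,0,0,0.5],[0,0,0,0,0,0,0.5],[0,0,0,0,0,0,0.5],[0,0,0,0,0,0,0.5]]'
python3 -m crank '[[0,0,-1,0,0,0,0.5],[0,0,-3,0,0,0,0.5],[0,0,-3,0,0,0,0.5],[0,0,-3,0,0,0,0.5],[0,0,-3,0,0,0,0.5]]'
python3 -m crank '[[4,0,-2,0,0,0,0.5],[5,0,0,0,0,0,0.5],[5,0,0,0,0,0,0.5],[5,0,0,0,0,0,0.5],[0,0,0,0,0,0,0.5]]'
python3 - <<'E'
from rig import cams
import cv2,numpy as np
a=cams.camera("side")[:,:,::-1];b=cams.camera("top")[:,:,::-1]
cv2.imwrite("pics/c3.png",np.hstack([cv2.resize(a[230:340,290:400],(400,400),interpolation=2),cv2.resize(b[190:290,330:430],(400,400),interpolation=2)]))
E
```

```text
time: 9.12
position: [0.5177, -0.0968, 0.2051]
tool_rot: [0.768, 0.64, -0.0, -0.0]
ft_force: [-0.5, -1.0, 0.5]
grip_width: 0.0427
grip_force: 0.0
time: 9.75
position: [0.5175, -0.0967, 0.337]
tool_rot: [0.768, 0.64, 0.0, 0.0]
ft_force: [0.5, 0.1, 0.6]
grip_width: 0.0436
grip_force: 0.0
time: 10.38
position: [0.552, 0.0932, 0.3559]
tool_rot: [0.767, 0.642, 0.001, 0.0]
ft_force: [-0.0, -0.1, 0.3]
grip_width: 0.0434
grip_force: 0.0
```

View pics/c3.png

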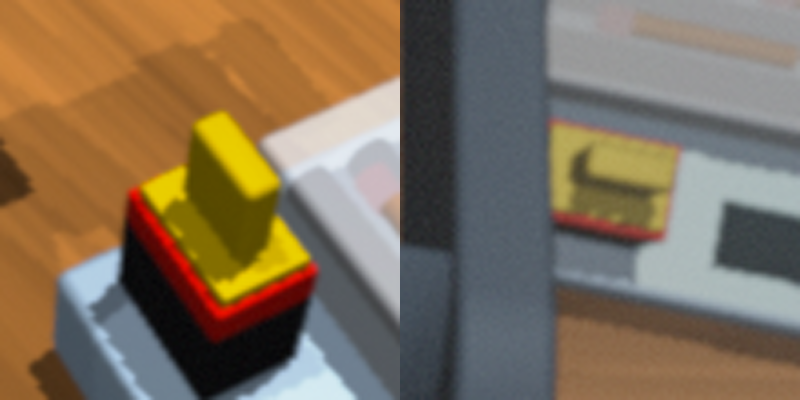

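The yellow key sits upright in the switch with its flange flat and aligned on the red rim (side crop about (225,240)). The arm is clear.

```bash
python3 -c "
from rig import ticket
print(ticket.hand_in())"
```

```text
the job is handed in; nothing more can be done
None
```

I placed the yellow key in the slot with its flange flat on the red rim, released it, and handed the job in at about 10.5 s; I didn't touch the blue key or the tube rack, and the hand-in returned no verdict.

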